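# Reset the indexed length stop and load the long block

## Task

The length stop on the stop fence is set too short for the longer of the two loose wooden blocks. Pull its sprung black knob right out to its stop, slide the stop along to the third hole from the fixed end stop (the tightest setting that still takes that block) and let the pin spring fully home there. Then lay the longer block flat on the fence's bed between the two stops, its long side flush against the low fence strip.

Things in the scene. Friction and masses are not known exactly. Their poses are not given: they have to be found in the camera images.
- fence: Stop fence, screwed down: dark bed plate 190 (x) x 290 (y) x 8 mm. Origin: its underside, under the bed's mid depth; x away from the robot, y left along the fence, z up. Low steel fence strip: front face at x = -25, top z = 20, y -110 to 124; the block belongs before it (x < -25) on the bed, z = 8. Behind, an index bar between end cheeks (x 30 to 84, y -124 to -116 and 124 to 132, top z = 54).
- end_face (a point): Middle of the stop face of the grey fixed end stop at the fence's right end: y = -110 mm in the fence frame, looking to +y; it reaches from x = -75 to -17, top at z = 34.
- third_hole (a point): Mouth of the third hole of the index bar, whose face leans 35 deg to the robot. Its four 12 mm holes stand 36 mm apart at fence y = -32, 4, 40 and 76 mm, first to fourth from the fixed end stop; with the pin in them the room between the two stops is 44, 80, 116 and 152 mm.
- stop (a joint): Where the length stop stands along the bar, m: 0 pin in the first hole (start), 0.036 second, 0.072 third, 0.108 fourth; it grows along fence +y, from -0.010 to 0.118. With the pin out it slides with about 2 N of friction. A grey saddle 56 mm wide on the bar, with a steel toe that reaches forward over the bed.
- plunger (a joint): How far the sprung plunger is pulled out, m: 0 fully home, 0.018 its stop. The spring pulls it home with 8 N at 0, 13.5 N at 0.018. The round-nosed 10 mm pin enters the bar 12 mm, so it is clear of the hole above 0.012. Let go over a hole (within 3 mm) it springs home and centres the stop; let go between holes it rests on the bar at 0.012.
- knob_grip (a point): Middle of the black fluted plunger knob (28 mm diameter, 30 mm long), where to pinch it. Its z axis is the plunger's axis, outward, the way to pull: 35 deg from vertical, leaning to the robot (fence frame -0.574, 0, 0.819); y runs along the bar. Home it stands at x = 17, z = 84 mm in the fence frame. Below it on the axis: housing (22 mm diameter) from 23 mm, 31 mm hexagon from 32, saddle from 39.
- stop_face (a point): Middle of the face of the sliding stop's steel toe that looks to the fixed end stop (fence -y), 34 mm to that side of the plunger's axis. The toe reaches from x = -75 to +38 mm in the fence frame, top at z = 34.
- block_long: The longer loose block, wood, 45 (x) x 110 (y) x 32 (z) mm. Origin: centre of its underside. It lies on the bench, left or right of the fence; in the fence its y axis lies along the fence, either way round, its middle at x = -47.5.
- block_short: The other loose block, wood, 50 (x) x 75 (y) x 51 (z) mm; origin: centre of its underside. Not needed.
- lamp (a point): Middle of the lower front edge of the lamp bar over the index bar, fixed to the fence: fence x = 20 mm, z = 193. The bar: x 20 to 64, y -136 to 144, z 193 to 220, on a post at each end (x = 76). It leaves no room for a hand straight above the knob, which is reached from the robot's side, under its front edge, along the leaning knob axis.

How it is judged:
By the outcome, as a careful person would: the job done as asked, in the order asked, and still so for the second after the job is handed in, with the robot touching nothing.
It also fails if it takes over 54 s, if anything falls off the work surface, if the arm or the gripper's body presses on something with over 40 N, if the wrist force passes 120 N, or if a joint passes its speed limit or range.

## Robot

A 6-joint arm with a two-finger parallel gripper is mounted at the origin on a cart in front of the work surface, level with it; the furniture and walls round the work are solid. World frame = base frame: x ahead of the robot, y to its left, z up, the work surface at z = 0. Lengths are in m, angles in degrees, forces in N, time in s.
With the tool pointing down it reaches from about 0.325 to 0.85 m from the base axis. Payload 15.5 kg.
Tool frame: the origin (TCP) lies midway between the tips of the shut fingers; the grasp point (between the pads) lies 19 mm behind it; z points along the fingers, y is the line along which they close (so a half turn about z gives the same grasp; the last joint's range is limited). The gripper opens to 91 mm and grips with 3 to 60 N. Pads are 32 mm wide; open, the fingers measure 118 mm over their backs; the gripper's body (76 mm by 178 mm) begins 60 mm behind the grasp point.
Start: joints at [60.247, 28.281, 77.091, -0, 74.628, -5.472], TCP at [0.257, 0.57, 0.214] pointing down, gripper open.
Joint ranges: [-166.48, 166.48], [-47.26, 123.95], [12.59, 153.08], [-70.14, 250.14], [6.76, 159.57], [-176.63, 176.63]. Speed limits (degrees/s): [108.29, 108.29, 147.25, 172.46, 172.46, 172.46].

## Interface

Orientations are given as a 3x3 rotation matrix whose columns are the frame's x, y, z axes.
In Python, from bench import ctrl gives the robot as it stands. The module is installed in compiled form; this text tells all that it offers. Calls block until the motion is done:
- ctrl.goto(position, orientation): joint-space move of the TCP to a pose.
- ctrl.move_l(position, vel=0.15, ori=None, contact_N=None): straight line of the TCP; ori=None keeps the orientation; vel is the mean speed in m/s. With contact_N (N) it stops when the force on the tool has changed by that much, and returns True; else False.
- ctrl.movej(angles): joint-space move.
- ctrl.command_gripper(opening): opening from 0.0 (shut) to 1.0 (fully open); the grip force is fixed at half the most; returns when the fingers have stopped.
- ctrl.sleep(seconds).
- ctrl.ik(position, orientation): joint angles nearest the present ones, or None.
- ctrl.read_camera(name): name is "side" or "top" or "wrist"; returns the picture (480x640x3 uint8, blue, green, red); there is no depth.
- ctrl.camera_params(name): a dict with "fx", "fy", "cx", "cy" (pixels), "pose" (4x4, takes a point from camera to world coordinates); the wrist camera has in their place "T_tool_cam" (4x4, takes a point from camera to tool coordinates, whose origin is the TCP and whose axes are the flange's). Camera axes: x right, y up, looking along -z (the intrinsics and any distortion apply to the point x, -y, -z); pixel columns grow to the right and rows downward; lengths in m; the calibration is good to about 2 mm. A picture is of the moment at which its call begins: read the wrist's pose just before it. camera_params takes no time and is no camera call.
A pose or a line that the arm cannot do raises ctrl.MotionError and nothing moves.
- ctrl.sign_off(): hands the job in; it is judged then, once.
Readings, each from a call of its own:
- ctrl.current_t(): time.
- ctrl.current_q(): joint angles.
- ctrl.current_dq(): joint speeds.
- ctrl.current_effort(): joint torques, N m.
- ctrl.current_tool_pos(): TCP position.
- ctrl.current_eef_rot(): TCP orientation.
- ctrl.current_contact_force(): force on the tool from outside, world axes, zero at the start.
- ctrl.current_wrist_torque(): the same for the moment, N m.
- ctrl.current_grip_width(): opening from 0.0 (shut) to 1.0 (fully open).
- ctrl.current_grasp_force(): force on a finger pad.
Only numpy, scipy, OpenCV 4.12 (cv2) and the standard library are available. Lean on these libraries where they do the work, as an engineer would, in place of code of your own. Each camera call takes 0.05 s, during which the arm holds its last target. There are 200 camera calls.

## Working session

There is one attempt and no reset: what is moved stays moved. The work goes in short steps, each a Python script; the robot and the scene stay as the last script left them, time stands still between calls to the robot, and variables do not carry over. Pictures are saved under pics/ and viewed, at most 12 in all, crops included, and the job is handed in when it is done.

```bash
mkdir -p pics
python3 - <<'E'
from bench import ctrl
import cv2,numpy as np
np.set_printoptions(precision=4,suppress=True)
print(ctrl.current_t(),ctrl.current_tool_pos(),ctrl.current_eef_rot())
for n in("side","top","wrist"):
    im=ctrl.read_camera(n);cv2.imwrite(f"pics/{n}0.png",im);print(n,ctrl.camera_params(n))
E
```

```text
0.0 [0.2568 0.5694 0.2134] [[-0.9115  0.4112 -0.0006]
 [ 0.4112  0.9115 -0.001 ]
 [ 0.0001 -0.0012 -1.    ]]
side {'fx': 540.012279143898, 'fy': 540.012279143898, 'cx': 320.4179638940364, 'cy': 236.59202709364624, 'pose': array([[ 0.9582,  0.1888, -0.215 ,  0.2866],
       [-0.2859,  0.6007, -0.7466, -1.0484],
       [-0.0118,  0.7769,  0.6296,  1.0134],
       [ 0.    ,  0.    ,  0.    ,  1.    ]])}
top {'fx': 442.4426821102344, 'fy': 442.4426821102344, 'cx': 312.9861104994162, 'cy': 244.4431595080754, 'pose': array([[ 0.0289,  0.9874, -0.1557,  0.4259],
       [-0.9959,  0.0417,  0.0802,  0.0671],
       [ 0.0857,  0.1527,  0.9846,  1.1558],
       [ 0.    ,  0.    ,  0.    ,  1.    ]])}
wrist {'fx': 430.5136160719191, 'fy': 430.5136160719191, 'cx': 313.0913176100228, 'cy': 231.16530149888007, 'T_tool_cam': array([[-0.0009,  0.9563,  0.2922,  0.083 ],
       [ 1.    ,  0.0009,  0.0001,  0.0006],
       [-0.0002,  0.2922, -0.9563, -0.171 ],
       [ 0.    ,  0.    ,  0.    ,  1.    ]])}
```

View pics/side0.png

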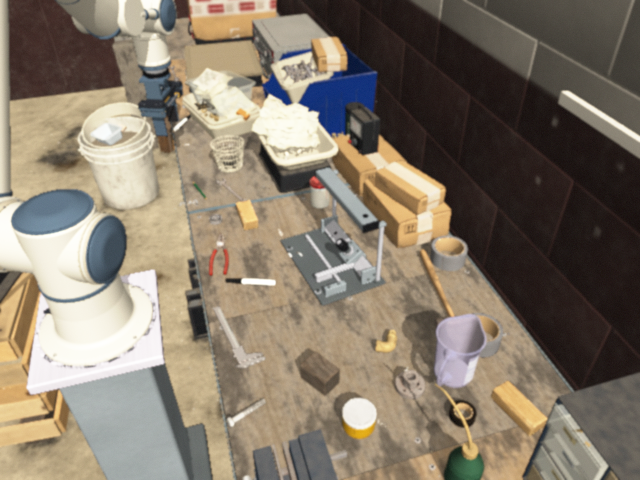

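View pics/top0.png

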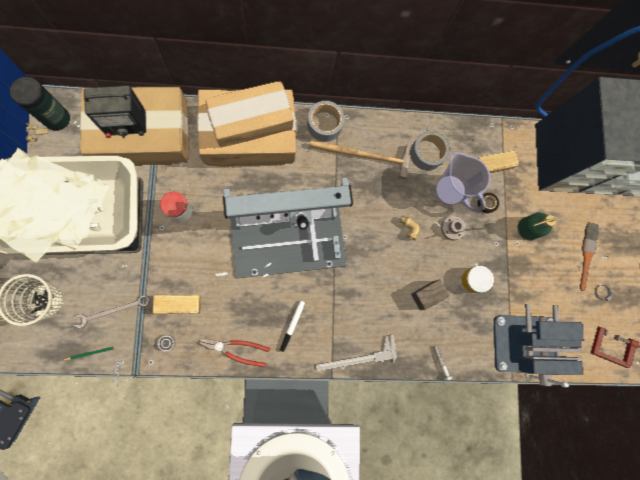

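The top view shows the fence at about (290,235), a yellow block on the left at (176,304), a dark block at (433,293) and a yellowish thing at (498,161). In the side view the left yellow block is at (246,214). I'll enlarge the fence and check the sizes.

```bash
cat > h.py <<'E'
from bench import ctrl
import cv2,numpy as np
np.set_printoptions(precision=4,suppress=True)
def campose(n):
    p=ctrl.camera_params(n)
    if n!="wrist": return p,p["pose"]
    T=np.eye(4);T[:3,:3]=ctrl.current_eef_rot();T[:3,3]=ctrl.current_tool_pos()
    return p,T@p["T_tool_cam"]
def ray(p,T,uv):
    d=np.array([(uv[0]-p["cx"])/p["fx"],-(uv[1]-p["cy"])/p["fy"],-1.]);d=T[:3,:3]@d
    return T[:3,3],d/np.linalg.norm(d)
def onz(p,T,uv,z):
    o,d=ray(p,T,uv);return o+d*(z-o[2])/d[2]
def tri(rays):
    A=sum(np.eye(3)-np.outer(d,d) for o,d in rays);b=sum((np.eye(3)-np.outer(d,d))@o for o,d in rays)
    X=np.linalg.solve(A,b);return X,[np.linalg.norm(np.cross(X-o,d)) for o,d in rays]
def proj(p,T,X):
    c=np.linalg.inv(T)@np.append(X,1);return np.array([p["cx"]+p["fx"]*c[0]/-c[2],p["cy"]-p["fy"]*c[1]/-c[2]])
E
python3 - <<'E'
from h import *
t=cv2.imread("pics/top0.png");s=cv2.imread("pics/side0.png")
a=cv2.resize(t[170:290,215:365],None,fx=4,fy=4,interpolation=cv2.INTER_CUBIC)
cv2.imwrite("pics/topc.png",a)
b=cv2.resize(s[200:310,270:400],None,fx=5,fy=5,interpolation=cv2.INTER_CUBIC);cv2.imwrite("pics/sidec.png",b)
# yellow objects
for n,im in(("top",t),("side",s)):
    p,T=campose(n)
    h=cv2.cvtColor(im,cv2.COLOR_BGR2HSV);m=cv2.inRange(h,(14,100,120),(28,255,255))
    m=cv2.morphologyEx(m,cv2.MORPH_OPEN,np.ones((3,3)))
    for c in cv2.findContours(m,0,2)[0]:
        if cv2.contourArea(c)>150:
            r=cv2.minAreaRect(c);q=np.array([onz(p,T,x,.032)[:2] for x in cv2.boxPoints(r)])
            print(n,np.array(r[0]),cv2.contourArea(c),q.mean(0),np.linalg.norm(q[1]-q[0]),np.linalg.norm(q[2]-q[1]))
E
```

```text
top [176.5 304. ] 788.5 [0.441  0.3081] 0.1135186220307114 0.04416022433835918
top [411.2838 225.782 ] 170.5 [ 0.6647 -0.284 ] 0.03525086781968824 0.06423109641828123
top [499.092  161.5785] 508.0 [ 0.8569 -0.5333] 0.10745998982311895 0.049901587710730194
top [356.3462 151.7692] 377.0 [ 0.8606 -0.1348] 0.017137141870650147 0.25214536158641226
top [134.4243 141.0997] 2136.5 [0.8542 0.4446] 0.07220626047110244 0.27029947894914397
top [246.7042 122.0912] 2665.5 [0.9263 0.1607] 0.2567842272004719 0.17897855818684635
top [159.5 101. ] 1021.5 [0.9686 0.3916] 0.14170395468401537 0.07891400369813731
top [240.2778  96.417 ] 959.5 [0.997  0.1815] 0.2329088912711201 0.06265577111716002
side [ 19.946  435.6757] 218.5 [-0.1317 -0.3099] 0.0790037313907097 0.02792492384825852
side [359.6638 431.2529] 271.0 [ 0.5201 -0.4993] 0.06317428106354868 0.03423853312015365
side [466.3208 436.1227] 301.0 [ 0.7183 -0.5694] 0.03353508183551091 0.09736134669182502
side [ 60.7769 412.2846] 442.0 [-0.0572 -0.2758] 0.10172691179419528 0.03371303545814369
side [518.2501 407.75  ] 1432.0 [ 0.851  -0.5427] 0.069277833
[... 191 characters left out ...]
7612063
side [436.4897 282.2268] 332.5 [ 0.8576 -0.1474] 0.021037340515844254 0.25629622430105203
side [447.89 244.77] 230.5 [ 0.9546 -0.0271] 0.058139911724829144 0.06701465430987046
side [246.7602 214.7285] 397.5 [0.438  0.2868] 0.05286148617143097 0.15614543252749227
side [418.6732 181.0782] 1074.5 [1.0191 0.3389] 0.2068178403661683 0.6559817752234338
side [384.6198 183.7225] 3150.0 [0.9052 0.367 ] 0.2998350127408748 0.7324004599367719
side [319.7209  54.587 ] 246.5 [1.0299 1.499 ] 0.06464452841141008 0.43940279537007
side [341.0028  52.4475] 172.0 [1.1391 1.4941] 0.057777683184331234 0.4557471628138701
side [233.612   26.2006] 1330.5 [0.697  2.0615] 0.4957544776096705 0.40727105620628545
```

View pics/topc.png

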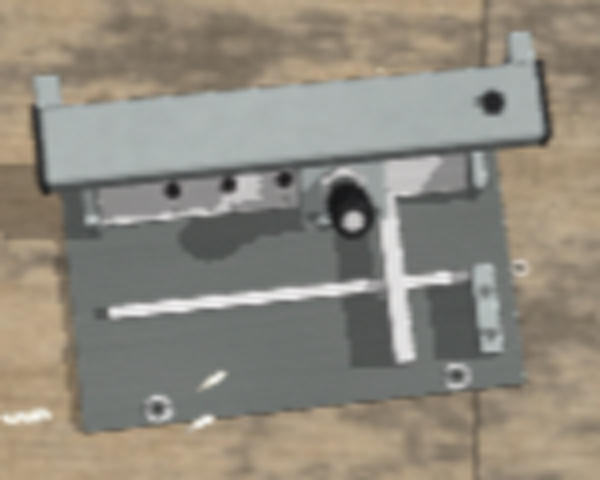

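View pics/sidec.png

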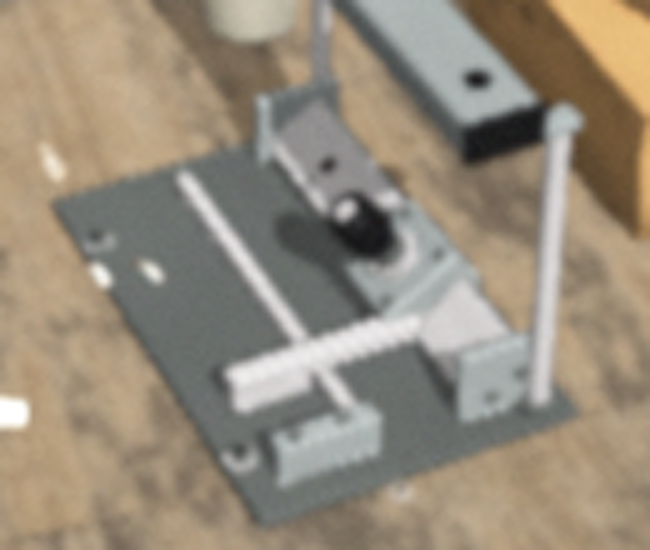

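The crops show the bed corners. In the top view they are front-left at crop (85,432) and front-right at (522,384). In the side view they are front-left (55,203), front-right (262,522) and back-right (575,408). The white knob end is at top crop (352,220) and side crop (347,208). The strip ends are at top crop (108,313) and (465,277).

Run:
```python
from h import *
pt,Tt=campose("top");ps,Ts=campose("side")
tp=lambda u,v:(215+u/4-.375,170+v/4-.375)
sd=lambda u,v:(270+u/5-.4,200+v/5-.4)
for n,a,b in(("FL",(85,432),(55,203)),("FR",(522,384),(262,522)),("knobend",(352,220),(347,208)),("stripL",(108,313),(183,177)),("endstop front top R",(492,352),(280,470))):
    X,e=tri([ray(pt,Tt,tp(*a)),ray(ps,Ts,sd(*b))]);print(n,X,e)
FL=onz(pt,Tt,tp(85,432),.008);FR=onz(pt,Tt,tp(522,384),.008);print(FL,FR,np.linalg.norm(FL-FR))
print("side",onz(ps,Ts,sd(55,203),.008),onz(ps,Ts,sd(262,522),.008),onz(ps,Ts,sd(575,408),.008))
y=(FL-FR)/np.linalg.norm(FL-FR);ang=np.degrees(np.arctan2(-y[0],y[1]));x=np.array([y[1],-y[0],0])
O=(FL+FR)/2+.095*x;O[2]=0;print("O",O,"yaw",ang)
print(O+.0084*x-.032*y, "expected knob end z .0963")
```

```text
FL [0.5141 0.17   0.0021] [np.float64(0.0008255993051313092), np.float64(0.0008255993051312604)]
FR [ 0.5562 -0.114   0.0013] [np.float64(0.0009508004711450582), np.float64(0.0009508004711449687)]
knobend [0.6419 0.0075 0.0946] [np.float64(0.0002652044608708686), np.float64(0.00026520446087057814)]
stripL [0.5902 0.1588 0.0121] [np.float64(0.0003463233863346689), np.float64(0.00034632338633479467)]
endstop front top R [ 0.5741 -0.0918  0.0128] [np.float64(0.0002588015598854583), np.float64(0.00025880155988559195)]
[0.5128 0.1696 0.008 ] [ 0.5545 -0.1128  0.008 ] 0.2854918735981698
side [0.5136 0.1628 0.008 ] [ 0.5554 -0.1202  0.008 ] [ 0.7397 -0.0895  0.008 ]
O [0.6276 0.0423 0.    ] yaw 8.401846687185195
[0.6406 0.0118 0.    ] expected knob end z .0963
```

```bash
cat >> h.py <<'E'
def frame(O,yaw):
    c,s=np.cos(np.radians(yaw)),np.sin(np.radians(yaw));return np.array([[c,-s,0],[s,c,0],[0,0,1.]]),np.array(O)
AX=np.array([-.5736,0,.8192])
RK=np.column_stack([[-.8192,0,-.5736],[0,1,0],[.5736,0,-.8192]])
E
python3 - <<'E'
from h import *
R,O=frame((.6285,.0405,0),8.4)
for k,d in enumerate((.20,.11)):
    g=np.array([.017,-.032,.084])+AX*(d-.019)
    ctrl.goto(O+R@g,R@RK)
    ctrl.sleep(.2);p,T=campose("wrist");np.save(f"pics/T{k}.npy",T)
    cv2.imwrite(f"pics/w{k}.png",ctrl.read_camera("wrist"));print(ctrl.current_t(),ctrl.current_q(),ctrl.current_tool_pos())
a=[cv2.resize(cv2.imread(f"pics/w{k}.png"),(400,300),interpolation=cv2.INTER_AREA) for k in(0,1)]
a=[cv2.imread(f"pics/w{k}.png") for k in(0,1)]
cv2.imwrite("pics/w01.png",np.vstack([cv2.resize(a[0],(400,300)),cv2.resize(a[1],(400,300))]))
E
```

```text
2.6833 [ -15.3001   10.0721  116.339    33.59     24.666  -140.9109] [ 0.5474 -0.0035  0.2323]
3.3833 [ -12.3281   21.6757  115.6952   52.1078   14.9094 -158.3671] [0.5984 0.0035 0.16  ]
```

View pics/w01.png

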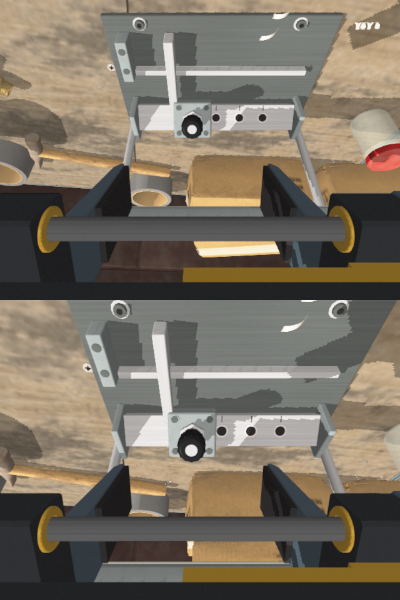

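The wrist views show the knob at (192,126) and (192,144) in the 400-pixel panes. Open holes 2 to 4 lie to its right, at about (216/239/263,118) and (222/251/280,131). The knob lies between the fingers, slightly left of the mid-line.

Run:
```python
from h import *
pt,Tt=campose("top");ps,Ts=campose("side");pw=ctrl.camera_params("wrist")
T=[np.load(f"pics/T{k}.npy") for k in(0,1)]
im=[cv2.imread(f"pics/w{k}.png") for k in(0,1)]
def blob(im,c,r,thr,dark=True):
    c=np.array(c)*1.6;x,y=int(c[0]-r),int(c[1]-r)
    g=cv2.cvtColor(im[y:y+2*r,x:x+2*r],cv2.COLOR_BGR2GRAY)
    m=(g<thr if dark else g>thr).astype(np.uint8)
    n,l,s,ce=cv2.connectedComponentsWithStats(m)
    # component nearest centre excluding huge
    i=min(range(1,n),key=lambda i:np.linalg.norm(ce[i]-r)+(100 if s[i,4]<12 else 0));return ce[i]+[x,y],s[i,4]
H=[];
for y,a,b in((4,(216,118),(222,131)),(40,(239,118),(251,131)),(76,(263,118),(280,131))):
    u,A=blob(im[0],a,9,70);v,B=blob(im[1],b,12,70)
    X,e=tri([ray(pw,T[0],u),ray(pw,T[1],v)]);H.append((X,u,v));print("hole",y,u,A,v,B,X,e)
for k,c,r in((0,(192,126),22),(1,(192,144),28)):
    x,y=int(c[0]*1.6-r),int(c[1]*1.6-r);cv2.imwrite(f"pics/kc{k}.png",cv2.resize(im[k][y:y+2*r,x:x+2*r],(400,400),interpolation=cv2.INTER_CUBIC));print(x,y,400/2/r)
cv2.imwrite("pics/kc.png",np.hstack([cv2.imread(f"pics/kc{k}.png") for k in(0,1)]))
R,O=frame((.6285,.0405,0),8.4)
f=lambda X:R.T@(X-O)
for X,_,_ in H: print(f(X))
```

```text
hole 4 [344.9684 188.0737] 95 [354.0641 209.3718] 156 [0.6781 0.0474 0.0356] [np.float64(2.2243432265237815e-05), np.float64(2.2243432265233584e-05)]
hole 40 [382.2889 188.0889] 90 [400.8487 209.3355] 152 [0.6738 0.0834 0.0347] [np.float64(1.6495410992371624e-06), np.float64(1.6495410991792006e-06)]
hole 76 [419.3011 187.9785] 93 [447.513  209.2792] 154 [0.6674 0.1184 0.0357] [np.float64(1.5841703961140065e-05), np.float64(1.584170396117365e-05)]
285 179 9.090909090909092
279 202 7.142857142857143
[ 0.0501 -0.0004  0.0356]
[0.0511 0.0358 0.0347]
[0.0499 0.0714 0.0357]
```

View pics/kc.png

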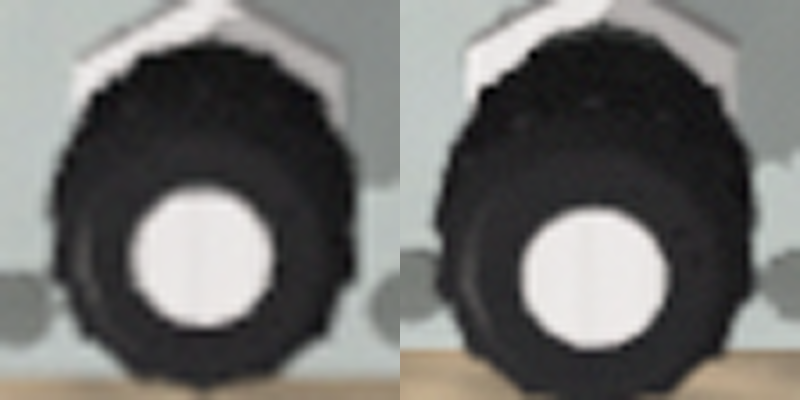

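The white knob end disc is at crop (202,257) and (194,277), which gives full-frame pixels of about (306.7,206.8) and (305.7,240.3).

Run:
```python
from h import *
pt,Tt=campose("top");ps,Ts=campose("side");pw=ctrl.camera_params("wrist")
T=[np.load(f"pics/T{k}.npy") for k in(0,1)]
rw=[ray(pw,T[0],(306.7,206.8)),ray(pw,T[1],(305.7,240.3))]
rf=[ray(pt,Tt,(302.6,224.6)),ray(ps,Ts,(339,241.2))]
R,O=frame((.6285,.0405,0),8.4)
for r in(rw,rf,rw+rf,rw+rf[1:]):
    X,e=tri(r);print(X,np.array(e),R.T@(X-O))
```

```text
[0.6414 0.0056 0.0968] [0. 0.] [ 0.0077 -0.0364  0.0968]
[0.642  0.0076 0.0945] [0.0002 0.0002] [ 0.0085 -0.0345  0.0945]
[0.6418 0.0063 0.0961] [0.0007 0.0007 0.0014 0.0003] [ 0.0082 -0.0358  0.0961]
[0.6416 0.0056 0.0965] [0.0001 0.0001 0.0002] [ 0.0079 -0.0364  0.0965]
```

```bash
cat >> h.py <<'E'
R,O=frame((.6286,.0361,0),8.4)
def RT(deg,flip=1):
    c,s=np.cos(np.radians(deg)),np.sin(np.radians(deg))
    return np.column_stack([[-c*flip,0,-s*flip],[0,flip,0],[s,0,-c]])
def pose(gr,Rt): # grasp point in fence frame -> world TCP pose
    return O+R@(np.array(gr)+.019*Rt[:,2]),R@Rt
KN=np.array([.017,-.032,.084])
E
python3 - <<'E'
from h import *
print(ctrl.current_q())
for dg in(20,27,35,43,50):
  for fl in(1,-1):
    Rt=RT(dg,fl);L=[]
    for g in(KN-.11*Rt[:,2],KN-.05*Rt[:,2],KN,KN+.018*AX,KN+.018*AX+[0,.036,0],KN+.018*AX+[0,.072,0],KN+[0,.072,0]-.1*Rt[:,2]):
        q=ctrl.ik(*pose(g,Rt));L.append(None if q is None else np.round(q,0).astype(int).tolist())
    print(dg,fl,L)
E
```

```text
[ -12.3281   21.6757  115.6952   52.1078   14.9094 -158.3671]
20 1 [[-9, 23, 99, 9, 39, -113], [-8, 29, 100, 10, 32, -114], [-7, 34, 99, 12, 27, -115], [-8, 33, 100, 11, 29, -115], [-4, 32, 101, 9, 28, -110], [0, 32, 101, 6, 27, -103], [0, 24, 100, 5, 36, -102]]
20 -1 [[-9, 23, 99, 9, 39, 67], [-8, 29, 100, 10, 32, 66], [-7, 34, 99, 12, 27, 65], [-8, 33, 100, 11, 29, 65], [-4, 32, 101, 9, 28, 70], [0, 32, 101, 6, 27, 77], [0, 24, 100, 5, 36, 78]]
27 1 [[-10, 22, 107, 19, 27, -124], [-9, 29, 106, 23, 21, -128], [-9, 34, 105, 28, 16, -132], [-9, 32, 106, 27, 18, -131], [-5, 32, 107, 22, 16, -123], [-1, 32, 107, 16, 15, -114], [-1, 22, 108, 11, 23, -109]]
27 -1 [[-10, 22, 107, 19, 27, 56], [-9, 29, 106, 23, 21, 52], [-9, 34, 105, 28, 16, 48], [-9, 32, 106, 27, 18, 49], [-5, 32, 107, 22, 16, 57], [-1, 32, 107, 16, 15, 66], [-1, 22, 108, 11, 23, 71]]
35 1 [[-13, 22, 116, 53, 15, -159], None, [-10, 35, 111, 92, 10, 163], [-10, 33, 112, 85, 11, 169], [-6, 33, 113, 92, 8, 166], None, [-3, 23, 117, 45, 9, -144]]
35 -1 [[-13, 22, 116, 53, 15, 21], [-11, 29, 114, 73, 12, 1], [-10, 35, 111, 92, 
[... 248 characters left out ...]
10], [-2, 36, 120, 157, 19, 104], [-4, 26, 125, 147, 16, 113]]
43 -1 [[-16, 25, 124, 119, 19, -48], [-13, 32, 121, 133, 20, -61], [-12, 38, 117, 140, 21, -67], [-12, 36, 118, 137, 20, -64], [-7, 36, 119, 147, 20, -70], [-2, 36, 120, 157, 19, -76], [-4, 26, 125, 147, 16, -67]]
50 1 [[-19, 30, 131, 142, 34, 105], [-15, 37, 126, 148, 35, 101], [-13, 42, 122, 151, 35, 100], [-14, 40, 123, 150, 34, 101], [-8, 40, 124, 157, 35, 98], [-3, 40, 124, 164, 35, 96], [-6, 32, 132, 161, 34, 97]]
50 -1 [[-19, 30, 131, 142, 34, -75], [-15, 37, 126, 148, 35, -79], [-13, 42, 122, 151, 35, -80], [-14, 40, 123, 150, 34, -79], [-8, 40, 124, 157, 35, -82], [-3, 40, 124, 164, 35, -84], [-6, 32, 132, 161, 34, -83]]
```

Run:
```python
from h import *
Rt=RT(27)
P=lambda g:pose(g,Rt)[0]
ctrl.goto(*pose(KN-.09*Rt[:,2],Rt))
print(ctrl.move_l(P(KN),.1,contact_N=12),ctrl.current_tool_pos()-P(KN))
f0=ctrl.current_contact_force()
ctrl.command_gripper(0.0)
print("w",ctrl.current_grip_width()*91,ctrl.current_grasp_force(),ctrl.current_contact_force()-f0)
print(ctrl.move_l(P(KN+.0185*AX),.03,contact_N=30),((ctrl.current_tool_pos()-P(KN))@(R@AX)))
ctrl.sleep(.2)
print(ctrl.current_contact_force()-f0,(ctrl.current_contact_force()-f0)@(R@AX),ctrl.current_tool_pos()-P(KN),ctrl.current_t())
cv2.imwrite("pics/pull.png",ctrl.read_camera("wrist"))
```

```text
False [ 0.     -0.      0.0005]
w 27.498372543352396 29.999958872795105 [-0.7211 -0.3417 -0.7417]
True 0.017877048668507804
[  8.187    2.0877 -10.5799] -13.487686852344234 [-0.0101 -0.0015  0.0144] 6.9167
```

View pics/pull.png

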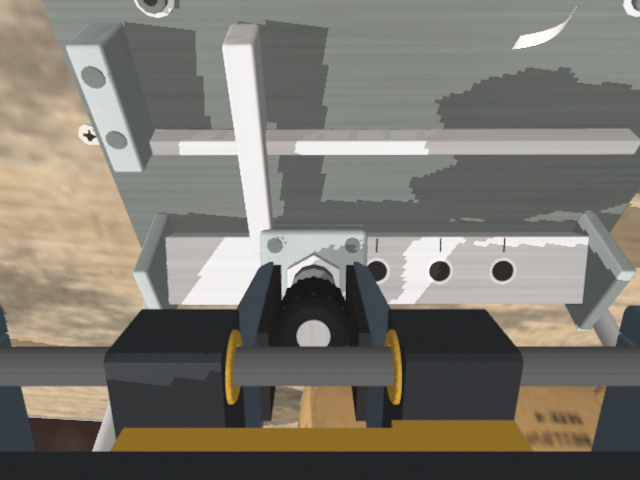

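The picture shows the knob pulled out between the pads. The contact stop came at 17.9 mm, and the held force is 13.5 N, which is the spring force at its stop. Next I slide it 72 mm and let go.

Run:
```python
from h import *
Rt=RT(27)
t0=ctrl.current_tool_pos();f0=ctrl.current_contact_force()
print(ctrl.move_l(t0+R@[0,.072,0],.06,contact_N=25))
ctrl.sleep(.1)
d=R.T@(ctrl.current_tool_pos()-t0);print(d,ctrl.current_contact_force()@(R@AX),R.T@(ctrl.current_contact_force()-f0))
if abs(d[1]-.072)<.002:
    cv2.imwrite("pics/slid.png",ctrl.read_camera("wrist"))
    ctrl.command_gripper(.6);ctrl.sleep(.3)
    cv2.imwrite("pics/rel.png",ctrl.read_camera("wrist"))
    print(ctrl.current_contact_force(),ctrl.current_t())
    cv2.imwrite("pics/sr.png",cv2.resize(np.vstack([cv2.imread("pics/slid.png")[:370],cv2.imread("pics/rel.png")[:370]]),None,fx=.78,fy=.78))
```

```text
False
[ 0.0002  0.0721 -0.0003] -13.770311965520923 [-2.376   0.9385 -1.7177]
[-0.5075  0.1857  0.2597] 9.4167
```

View pics/sr.png

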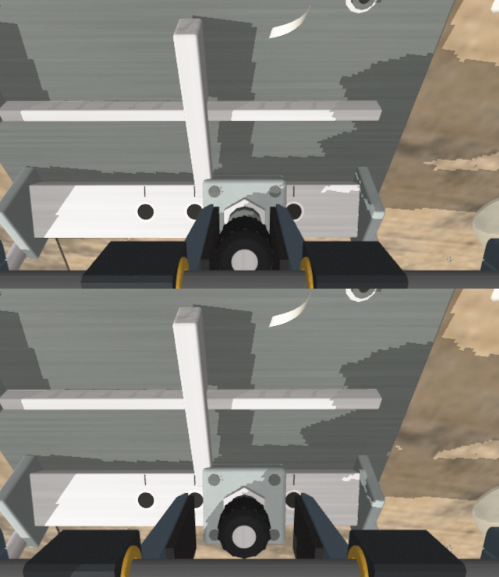

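The upper pane shows the knob out at the third position. The lower pane shows it dropped and the fingers open, with open holes 2 and 4 on either side. I'll retract, check the plunger numerically, then look at the block.

```bash
cat >> h.py <<'E'
def down(yaw,flip=1): # closing dir (tool y) along yaw+0 (world x rotated by yaw), tool z down
    c,s=np.cos(np.radians(yaw)),np.sin(np.radians(yaw));y=np.array([c,s,0])*flip;z=np.array([0,0,-1.])
    return np.column_stack([np.cross(y,z),y,z])
E
python3 - <<'E'
from h import *
Rt=RT(27);K=KN+[0,.072,0]
t0=ctrl.current_tool_pos()
ctrl.move_l(t0+R@(-.1*Rt[:,2]),.2)
ctrl.sleep(.1);p,T=campose("wrist");im=ctrl.read_camera("wrist")
g=cv2.cvtColor(im,cv2.COLOR_BGR2GRAY)
for d in(0,.012,.018): print(d,proj(p,T,O+R@(K+AX*(.015+d))))
e=proj(p,T,O+R@(K+AX*.015)).astype(int);r=16
w=g[e[1]-r:e[1]+r,e[0]-r:e[0]+r];n,l,s,c=cv2.connectedComponentsWithStats((w>150).astype(np.uint8))
print([(c[i]+e-r,s[i,4]) for i in range(1,n) if s[i,4]>20])
print(ctrl.current_t())
q=np.array(ctrl.current_q());print(q)
for yaw,tgt in((0,(.441,.308,.20)),(0,(.441,.308,.02)),(8.4,tuple(O+R@[-.0725,-.052,.03]))):
    for fl in(1,-1): print(yaw,fl,ctrl.ik(np.array(tgt),down(yaw,fl)))
print("push",[ctrl.ik(O+R@[-.095,-.052,.03],down(98.4,fl)) for fl in(1,-1)])
# block from top view
pt,Tt=campose("top");t=cv2.imread("pics/top0.png");h=cv2.cvtColor(t,cv2.COLOR_BGR2HSV);m=cv2.inRange(h,(14,100,120),(28,255,255))
m[:, :140]=0;m[:, 215:]=0;m[:285]=0;m[325:]=0
c=max(cv2.findContours(m,0,2)[0],key=cv2.contourArea);print([onz(pt,Tt,x,.032) for x in cv2.boxPoints(cv2.minAreaRect(c))])
E
```

```text
0 [312.522  241.0202]
0.012 [312.4959 244.5989]
0.018 [312.482  246.5161]
[(array([312.5592, 241.2697]), np.int32(304))]
10.2167
[  -1.5448   20.3575  108.3074   10.6168   25.2277 -108.5013]
0 1 [28.5695 22.1587 90.458  -0.     67.3833 28.5695]
0 -1 [  28.5695   22.1587   90.458    -0.       67.3833 -151.4305]
0 1 [ 28.5695  36.8817 100.0416  -0.      43.0767  28.5695]
0 -1 [  28.5695   36.8817  100.0416   -0.       43.0767 -151.4305]
8.4 1 [ -8.6849  37.3022  95.7766  -0.      46.9212 -17.0849]
8.4 -1 [ -8.6849  37.3022  95.7766  -0.      46.9212 162.9151]
push [array([  -9.3862,   36.1735,   98.9834,   -0.    ,   44.8431, -107.7862]), array([-9.3862, 36.1735, 98.9834, -0.    , 44.8431, 72.2138])]
[array([0.4611, 0.3665, 0.032 ]), array([0.4648, 0.253 , 0.032 ]), array([0.4207, 0.2501, 0.032 ]), array([0.4175, 0.3629, 0.032 ])]
```

The knob end sits at the fully-home prediction (241.3 px, against 241.0 for home and 244.6 if resting on the bar). Now I go to the block and take two wrist views.

Run:
```python
from h import *
b=np.array([.441,.308,.20]);Rd=down(1.8)
t0=ctrl.current_tool_pos();ctrl.move_l(t0+[-.05,.02,.06],.25)
for k,o in enumerate(([0,.02,0],[-.05,-.06,0])):
    ctrl.goto(b+o,Rd);ctrl.sleep(.15);p,T=campose("wrist");np.save(f"pics/TB{k}.npy",T);im=ctrl.read_camera("wrist");cv2.imwrite(f"pics/b{k}.png",im)
print(ctrl.current_t())
cv2.imwrite("pics/b01.png",cv2.resize(np.vstack([cv2.imread(f"pics/b{k}.png") for k in(0,1)]),None,fx=.62,fy=.62))
```

```text
13.5833
```

View pics/b01.png

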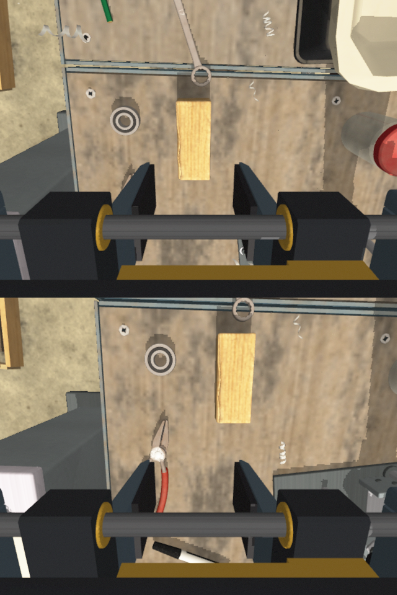

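Both views show the block alone, at pane pixels (194,140) and (236,378). A thin dark side face shows on its left edge. I'll find its top-face corners next.

Run:
```python
from h import *
p=ctrl.camera_params("wrist");C=[]
for k,ce in((0,(194,140)),(1,(236,378-297))):
    im=cv2.imread(f"pics/b{k}.png");h=cv2.cvtColor(im,cv2.COLOR_BGR2HSV)
    m=cv2.inRange(h,(14,70,185),(30,255,255));m=cv2.morphologyEx(cv2.morphologyEx(m,cv2.MORPH_CLOSE,np.ones((7,7))),cv2.MORPH_OPEN,np.ones((5,5)))
    c=np.array(ce)/.62;cs=[x for x in cv2.findContours(m,0,2)[0] if cv2.pointPolygonTest(x,tuple(map(float,c)),False)>0]
    x=cs[0];q=cv2.approxPolyDP(x,6,True).reshape(-1,2).astype(float)
    if len(q)!=4: q=cv2.boxPoints(cv2.minAreaRect(x))
    i=q[:,0]+q[:,1];d=q[:,0]-q[:,1];q=q[[i.argmin(),d.argmax(),i.argmax(),d.argmin()]];C.append(q);print(q.tolist(),cv2.contourArea(x))
T=[np.load(f"pics/TB{k}.npy") for k in(0,1)]
X=np.array([tri([ray(p,T[k],C[k][j]) for k in(0,1)])[0] for j in range(4)]);print(X)
for z in(.032,):
  for k in(0,1):
    Y=np.array([onz(p,T[k],u,z) for u in C[k]]);print(k,Y.mean(0),np.linalg.norm(Y-np.roll(Y,-1,0),axis=1));a=(Y[0]+Y[1]-Y[2]-Y[3]);print("yaw",np.degrees(np.arctan2(-a[0],a[1])))
```

```text
[[251.0, 162.99998474121094], [370.0, 163.0], [370.0, 343.99993896484375], [251.0, 343.99993896484375]] 11402.0
[[284.0, 2.000004768371582], [579.1485595703125, 31.514862060546875], [550.514892578125, 317.85150146484375], [255.36634826660156, 288.3366394042969]] 38892.0
[[ 0.388   0.3777  0.117 ]
 [ 0.4726  0.373   0.2017]
 [ 0.4722  0.2838  0.2171]
 [ 0.3448  0.1    -0.1309]]
0 [0.4407 0.283  0.032 ] [0.0935 0.1617 0.1065 0.1617]
yaw 1.6424173045519765
1 [0.4739 0.2786 0.032 ] [0.2136 0.2309 0.2596 0.223 ]
yaw 0.17141091294745445
```

Run:
```python
from h import *
p=ctrl.camera_params("wrist");C=[]
T=[np.load(f"pics/TB{k}.npy") for k in(0,1)]
for k,ce in((0,(194,140)),(1,(236,378-297))):
    im=cv2.imread(f"pics/b{k}.png");h=cv2.cvtColor(im,cv2.COLOR_BGR2HSV)
    c=(np.array(ce)/.62).astype(int);hh=h[c[1]-40:c[1]+40,c[0]-15:c[0]+15].reshape(-1,3);bb=h[c[1]-40:c[1]+40,c[0]+45:c[0]+75].reshape(-1,3)
    print(np.percentile(hh,[3,50,97],0).tolist(),np.percentile(bb,[3,50,97],0).tolist())
    lo=np.percentile(hh,3,0);s=(np.percentile(bb,97,0)[1]+lo[1])/2
    m=cv2.inRange(h,(12,int(s),int(lo[2]-10)),(32,255,255));m=cv2.morphologyEx(cv2.morphologyEx(m,cv2.MORPH_CLOSE,np.ones((5,5))),cv2.MORPH_OPEN,np.ones((7,7)))
    x=[x for x in cv2.findContours(m,0,2)[0] if cv2.pointPolygonTest(x,tuple(map(float,c)),False)>0][0]
    q=cv2.approxPolyDP(cv2.convexHull(x),6,True).reshape(-1,2).astype(float);print(len(q),cv2.contourArea(x))
    i=q[:,0]+q[:,1];d=q[:,0]-q[:,1];q=q[[i.argmin(),d.argmax(),i.argmax(),d.argmin()]];C.append(q);print(q.tolist())
    Y=np.array([onz(p,T[k],u,.032) for u in q]);a=(Y[0]+Y[1]-Y[2]-Y[3]);print(Y.mean(0),np.linalg.norm(Y-np.roll(Y,-1,0),axis=1),"yaw",np.degrees(np.arctan2(-a[0],a[1])))
X=np.array([tri([ray(p,T[k],C[k][j]) for k in(0,1)])[0] for j in range(4)]);print(X,X.mean(0))
```

```text
[[19.0, 111.0, 236.0], [21.0, 120.0, 244.0], [22.0, 135.02999999999975, 249.0]] [[16.0, 61.0, 130.0], [17.0, 66.0, 158.0], [18.0, 76.0, 187.0]]
4 6318.5
[[286.0, 165.0], [339.0, 166.0], [337.0, 289.0], [289.0, 288.0]]
[0.4418 0.3091 0.032 ] [0.0417 0.1055 0.0412 0.1054] yaw 1.9534882241857014
[[19.0, 111.0, 236.0], [21.0, 120.0, 245.0], [22.0, 135.0, 249.0]] [[16.0, 60.0, 131.0], [17.0, 66.0, 156.0], [18.029999999999745, 78.0, 189.0]]
4 7845.0
[[355.0, 59.0], [411.0, 59.0], [401.0, 202.0], [351.0, 200.0]]
[0.4414 0.3091 0.032 ] [0.0411 0.1076 0.0404 0.1059] yaw 1.4550122277357056
[[0.4193 0.3617 0.0333]
 [0.4604 0.3626 0.0346]
 [0.4644 0.2541 0.0262]
 [0.4228 0.2554 0.0301]] [0.4417 0.3085 0.0311]
```

Run:
```python
from h import *
b=np.array([.4416,.309,0]);Rd=down(1.7)
ctrl.command_gripper(.85)
ctrl.goto(b+[0,0,.08],Rd)
print(ctrl.move_l(b+[0,0,.015],.1,contact_N=10))
ctrl.command_gripper(0.);print("w",ctrl.current_grip_width()*91,ctrl.current_grasp_force(),ctrl.current_tool_pos())
ctrl.move_l(b+[0,0,.105],.15)
W=lambda x,z,y=-.052:O+R@[x,y,z]
Rp=down(8.4)
ctrl.goto(W(-.085,.105),Rp)
ctrl.sleep(.2);ctrl.move_l(W(-.078,.06),.12)
f=ctrl.current_contact_force()
cv2.imwrite("pics/pre.png",ctrl.read_camera("wrist"))
print("w",ctrl.current_grip_width()*91,ctrl.current_t(),f)
```

```text
False
w 44.915839333552825 30.000732243061066 [0.4417 0.309  0.0151]
w 45.118050678847275 19.025 [ 0.3065  0.2022 -0.8476]
```

View pics/pre.png

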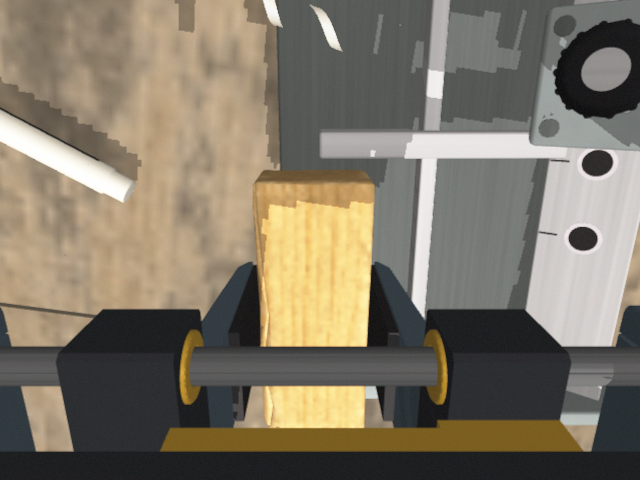

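The block hangs square between the pads. Its +y end is at rows 172-185 (bottom and top edges), just short of the toe's face edge at row ~158 (column ~360). I'll check the gap numerically, then lower.

Run:
```python
from h import *
p,T=campose("wrist");zb=ctrl.current_tool_pos()[2]-.015
f=lambda uv,z:R.T@(onz(p,T,uv,z)-O)
print("toe face",f((360,158),.034),"block end",f((315,185),zb+.032),f((315,172),zb),ctrl.current_tool_pos()-O)
print("third hole? open holes seen",f((597,163),.035),f((583,238),.035))
```

```text
toe face [-0.0559  0.0061  0.034 ] block end [-0.0766  0.002   0.0775] [-0.0765  0.0016  0.0455] [-0.0693 -0.0628  0.0605]
third hole? open holes seen [0.052  0.0039 0.035 ] [ 0.0522 -0.032   0.035 ]
```

Run:
```python
from h import *
W=lambda x,z,y=-.051:O+R@[x,y,z]
print(ctrl.move_l(W(-.078,.0225),.06,contact_N=5),ctrl.current_tool_pos()[2])
ctrl.command_gripper(.68)
ctrl.move_l(W(-.078,.075),.2)
ctrl.goto(W(-.155,.075),down(98.4));ctrl.move_l(W(-.155,.022),.2)
print(ctrl.move_l(W(-.072,.022),.04,contact_N=8),R.T@(ctrl.current_tool_pos()-O),ctrl.current_t())
ctrl.sleep(.2);print(R.T@ctrl.current_contact_force())
```

```text
True 0.02262218777681596
True [-0.0882 -0.0509  0.0216] 23.925
[-0.2474  0.166  -0.2721]
```

Run:
```python
from h import *
t=ctrl.current_tool_pos()
print(ctrl.move_l(t+R@[.012,0,0],.02,contact_N=15),R.T@(ctrl.current_tool_pos()-O));print(R.T@ctrl.current_contact_force())
W=lambda x,z,y=-.051:O+R@[x,y,z]
ctrl.move_l(W(-.13,.03),.15);ctrl.move_l(W(-.14,.16),.25);ctrl.sleep(.2)
p,T=campose("wrist");np.save("pics/TF.npy",T);im=ctrl.read_camera("wrist");cv2.imwrite("pics/fin.png",im)
print(ctrl.current_t())
for X in((-.025,.06,.02),(-.025,-.10,.02),(-.025,.003,.04),(-.025,-.107,.04),(-.07,.003,.04),(-.07,-.107,.04)): print(X,proj(p,T,O+R@X))
```

```text
True [-0.0883 -0.0506  0.0211]
[0.3894 0.1912 0.7474]
25.7667
(-0.025, 0.06, 0.02) [447.1155 352.8306]
(-0.025, -0.1, 0.02) [252.4537 353.0651]
(-0.025, 0.003, 0.04) [381.5527 367.2198]
(-0.025, -0.107, 0.04) [240.0127 367.398 ]
(-0.07, 0.003, 0.04) [384.2659 314.9437]
(-0.07, -0.107, 0.04) [237.0846 315.0997]
```

View pics/fin.png

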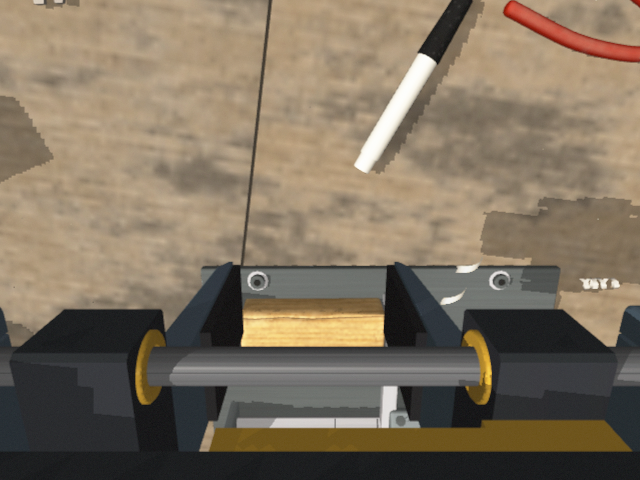

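The fingers hide part of this view. The block's front top edge is at row ~319, where I predicted 315. I need a clear view of the contact line.

Run:
```python
from h import *
ctrl.goto(*pose((-.075,-.03,.20),RT(27)))
ctrl.sleep(.2)
p,T=campose("wrist");np.save("pics/TF.npy",T);im=ctrl.read_camera("wrist");cv2.imwrite("pics/fin2.png",im)
print(ctrl.current_t(),R.T@(T[:3,3]-O))
pr=np.array([proj(p,T,O+R@X) for X in((-.025,.003,.04),(-.025,-.107,.04),(-.07,.003,.04),(-.07,-.107,.04),(-.025,.1,.02))]);print(pr)
u,v=pr[:4].mean(0).astype(int);print(u,v)
y0,x0=max(0,v-80),max(0,u-120);c=im[y0:y0+160,x0:x0+240];print(x0,y0)
cv2.imwrite("pics/finc.png",cv2.resize(c,None,fx=3.3,fy=3.3,interpolation=cv2.INTER_CUBIC))
```

```text
26.6333 [-0.217  -0.0297  0.2977]
[[357.2671 176.325 ]
 [208.706  176.4167]
 [362.0328 121.8533]
 [197.3395 121.9557]
 [480.6908 160.6858]]
281 149
161 69
```

View pics/finc.png

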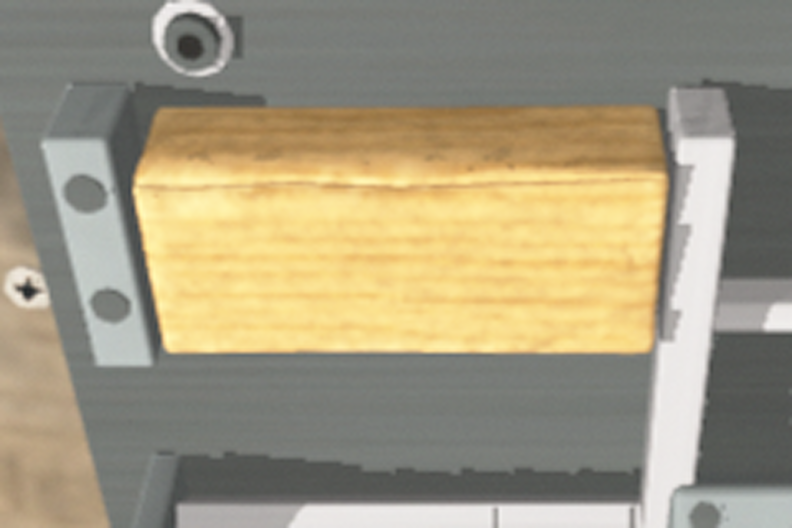

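The crop shows the block flat between the two stops with a small gap at each end. Its rear top edge is straight, at row 352 where flush against the strip would be 354 (under 0.6 px in the full frame). Both pushes also ended firmly at the same place.

```bash
python3 -c "
from bench import ctrl
print(ctrl.current_t(),ctrl.sign_off())"
```

```text
the job is handed in; nothing more can be done
26.6333 None
```

The job is handed in at 26.6 s: by camera check the stop's pin is fully home in the third hole, and the longer block lies flat between the two stops, against the fence strip to within about 0.5 mm.

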